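# Find the vibrator's loose hold-down bolt and hold its cap open

## Robot

A 7-joint arm with a two-finger parallel gripper is mounted at the origin on the work surface. World frame = base frame: x ahead of the robot, y to its left, z up, the work surface at z = 0. Lengths are in m, angles in rad, forces in N, time in s.
With the tool pointing down it reaches from about 0.4 to 0.85 m from the base axis. Payload 10.4 kg.
Tool frame: the origin (TCP) lies between the finger pads; the fingertips stand 11 mm ahead of it and the grasp point (between the pads) lies 8 mm behind it; z points along the fingers, y is the direction in which the jaws open and shut (so a half turn about z gives the same grasp; the last joint's range is limited). The gripper opens to 87 mm and grips with 3 to 60 N. Pads are 19 mm wide; open, the fingers measure 117 mm over their backs; the gripper's body (75 mm by 190 mm) begins 51 mm behind the grasp point.
Start: joints at [1.263, 0.332, -0.065, 1.46, 0.022, 1.35, -0.088], TCP at [0.176, -0.6, 0.234] pointing down, gripper open.
Joint ranges: [-2.6, 2.6], [-0.5, 2.12], [-1.47, 1.34], [0.16, 2.42], [-1.27, 4.41], [0.06, 2.06], [-2.6, 2.6]. Speed limits (rad/s): [2.22, 2.22, 2.79, 2.79, 3.14, 3.14, 3.14].

## Interface

Orientations are given as a unit quaternion [x, y, z, w].
In Python, from bench import r, eyes gives the robot as it stands.
- The arm moves only by the shell command python3 -m inch 'ROWS' [FORCE]. ROWS is a JSON object of lists of equal length, an entry for each row: "translation": the shift along the world's x, y, z scaled (see below), a list of three; "rot": the turn, a rotation vector about the world's x, y, z scaled (see below), a list of three; "jaw": the finger opening in mm, from 0 to 87. In form: {"translation": [[tx, ty, tz], ...], "rot": [[ax, ay, az], ...], "jaw": [jaw, ...]}. A call has 1 to 20 rows; each row is the pose to reach, as a shift and turn from the pose measured when the call began; what a row does not reach only later rows make up. The controller multiplies each number of a shift by 100 mm and each number of a turn by 60 degrees. A row lasts 1/10 s, in which the tool goes at most 50 mm and 8.59 degrees, less where a joint would pass 70% of its speed; a pose out of reach is approached as far as the arm can. A call with a number of a shift or a turn outside -1 to 1 is refused whole. A call with a gripper value outside its range is refused whole. The fingers move at their own pace and stop on an object; FORCE is the grip in N (left out, the last holds). Time passes only in rows, so rows that repeat a pose let the fingers close. It gives the time, the measured TCP pose, the force and the opening at its end, in the units of the state.
- r.read_state(): the state, without advancing time (a new reading comes with each control period).
- eyes.camera(name): name is "scene" or "top"; returns the picture (384x512x3 uint8, blue, green, red); there is no depth.
- eyes.calibration(name): a dict with "fx", "fy", "cx", "cy" (pixels), "R" (3x3) and "t" (3): a world point X has camera coordinates R X + t. Camera axes: x right, y down, z forward; pixel columns grow to the right and rows downward; lengths in m; the calibration is good to about 2 mm. A picture is of the moment at which its call begins. calibration takes no time and is no camera call.
- r.close_job(): hands the job in, once; it reports no verdict.
The state is a dict: "time": time; "joint_positions": joint angles; "joint_vel": joint speeds; "joint_torque": joint torques, N m; "ee_pos": TCP position; "eef_rot": TCP orientation; "ft_force": force on the tool from outside, world axes, zero at the start; "torque": the same for the moment, N m; "width": finger opening in m.
Only numpy, scipy, OpenCV 4.12 (cv2) and the standard library are available. Lean on these libraries where they do the work, as an engineer would, in place of code of your own. Each camera call takes 0.05 s, during which the arm holds its last target. There are 200 camera calls.

## Task

The plaster vibrator rattles because one of its three hold-down bolts has come loose: with the fingers, press down on top of each capped bolt in turn, from left to right as the robot sees them, to feel which one gives. Then lift that bolt's hinged cap to at least 60 degrees and keep holding it there, so that a colleague can get the spanner on: the program finishes while still holding the cap open. Leave the other two caps shut and all the other things where they are.

Things in the scene. Friction and masses are not known exactly. Their poses are not given: they have to be found in the camera images.
- vibrator: Plaster vibrator, low white machine fixed to the table. Origin at table level under the middle of its three bolts; +x away from the robot (turned up to 0.3 rad), y along the row of bolts to the robot's left, z up. Bolts at x = 0, y = +110, 0, -110 mm. Aluminium foot plate 12 mm thick, x -280 to +55, y +-180 mm; housing and platform x -268 to -92, y +-155 mm, 97 mm high.
- seat_left: Fixed rubber bush of the left bolt (as the robot sees the row), black ring 62 mm across; origin on the bolt's axis, 12 mm above the table. Axes as the vibrator's. Any of the three may be the loose one; they look alike. A round grey cap, 51 mm across, covers the hex head; its flat top is 49 mm above this origin: press there. Cap hinge line: parallel to y through x = -31, z = +22 mm (robot's side).
- bolt_left (a joint): How far this bolt, with its cap, is pushed down into its bush, in m; 0 at rest. Pressed, a tight bolt gives under 1.5 mm, however hard; the loose one slides down 6 mm to its stop at 3 to 4 N and stays down (a pull of about 11 N would draw it up again).
- cap_left (a joint): Opening of this bolt's cap in rad: 0 shut, 1.75 the stop. It swings up and over towards the robot. A weak spring (about 1 N at the tab) always closes it when let go. Below 0.2 rad it counts as shut.
- tab_left (a point): Middle of this cap's thumb tab, an upright fin in the cap's x-z plane, 10 mm thick along y, 24 mm high, sticking out 23 mm from the cap on the +x side. Cap shut: 38.5 mm in +x from the bolt's axis, 36 mm above the seat's origin (48 above the table); 69.5 mm in x, 14 mm in z from the hinge line. It turns with the cap; pinch it across y from above.
- seat_middle: Fixed rubber bush of the middle bolt (as the robot sees the row), black ring 62 mm across; origin on the bolt's axis, 12 mm above the table. Axes as the vibrator's. Any of the three may be the loose one; they look alike. A round grey cap, 51 mm across, covers the hex head; its flat top is 49 mm above this origin: press there. Cap hinge line: parallel to y through x = -31, z = +22 mm (robot's side).
- bolt_middle (a joint): How far this bolt, with its cap, is pushed down into its bush, in m; 0 at rest. Pressed, a tight bolt gives under 1.5 mm, however hard; the loose one slides down 6 mm to its stop at 3 to 4 N and stays down (a pull of about 11 N would draw it up again).
- cap_middle (a joint): Opening of this bolt's cap in rad: 0 shut, 1.75 the stop. It swings up and over towards the robot. A weak spring (about 1 N at the tab) always closes it when let go. Below 0.2 rad it counts as shut.
- tab_middle (a point): Middle of this cap's thumb tab, an upright fin in the cap's x-z plane, 10 mm thick along y, 24 mm high, sticking out 23 mm from the cap on the +x side. Cap shut: 38.5 mm in +x from the bolt's axis, 36 mm above the seat's origin (48 above the table); 69.5 mm in x, 14 mm in z from the hinge line. It turns with the cap; pinch it across y from above.
- seat_right: Fixed rubber bush of the right bolt (as the robot sees the row), black ring 62 mm across; origin on the bolt's axis, 12 mm above the table. Axes as the vibrator's. Any of the three may be the loose one; they look alike. A round grey cap, 51 mm across, covers the hex head; its flat top is 49 mm above this origin: press there. Cap hinge line: parallel to y through x = -31, z = +22 mm (robot's side).
- bolt_right (a joint): How far this bolt, with its cap, is pushed down into its bush, in m; 0 at rest. Pressed, a tight bolt gives under 1.5 mm, however hard; the loose one slides down 6 mm to its stop at 3 to 4 N and stays down (a pull of about 11 N would draw it up again).
- cap_right (a joint): Opening of this bolt's cap in rad: 0 shut, 1.75 the stop. It swings up and over towards the robot. A weak spring (about 1 N at the tab) always closes it when let go. Below 0.2 rad it counts as shut.
- tab_right (a point): Middle of this cap's thumb tab, an upright fin in the cap's x-z plane, 10 mm thick along y, 24 mm high, sticking out 23 mm from the cap on the +x side. Cap shut: 38.5 mm in +x from the bolt's axis, 36 mm above the seat's origin (48 above the table); 69.5 mm in x, 14 mm in z from the hinge line. It turns with the cap; pinch it across y from above.
- wrench_mid (a point): Spanner, 170 mm long, lying on the table in front of the foot plate. Bystander: leave it alone. This point lies at its middle.
- bowl_mid (a point): Black rubber mixing bowl, 116 mm across, 65 mm high. Bystander: leave it alone. This point lies at its middle.
- spatula_mid (a point): Mixing spatula, 200 mm long, lying on the table. Bystander: leave it alone. This point lies at its middle.
- bottle_mid (a point): White plastic bottle, 58 mm across, 130 mm high. Bystander: leave it alone. This point lies at its middle.
- cast_mid (a point): Plaster cast of a jaw, 66 x 66 x 31 mm, standing on the table near the foot plate. Bystander: leave it alone. This point lies at its middle.
- tray_mid (a point): Steel impression tray, horseshoe with a handle, about 100 x 75 mm, 16 mm high. Bystander: leave it alone. This point lies at its middle.
- carton_mid (a point): Orange stock box, 60 x 105 x 42 mm. Bystander: leave it alone. This point lies at its middle.

How it is judged:
On the way, in this order (a step that is already met when the one before it is completed fails the run):
1. the fingers press on the left bolt's cap with over 2 N (contact force between the fingers and seat_left above 2 N), for 0.04 s.
2. the fingers press on the middle bolt's cap with over 2 N (contact force between the fingers and seat_middle above 2 N), for 0.04 s.
3. the fingers press on the right bolt's cap with over 2 N (contact force between the fingers and seat_right above 2 N), for 0.04 s.
4. the cap of the bolt that gave way is held open by the fingers, beyond 1.0 rad, the other caps shut (((value of joint bolt_left above 0.002 m and value of joint cap_left above 1 rad and contact force between the fingers and seat_left above 0.3 N and velocity of joint cap_left between -0.3 and 0.3 rad/s and value of joint each of cap_middle, cap_right below 0.2 rad) or (value of joint bolt_middle above 0.002 m and value of joint cap_middle above 1 rad and contact force between the fingers and seat_middle above 0.3 N and velocity of joint cap_middle between -0.3 and 0.3 rad/s and value of joint each of cap_left, cap_right below 0.2 rad) or (value of joint bolt_right above 0.002 m and value of joint cap_right above 1 rad and contact force between the fingers and seat_right above 0.3 N and velocity of joint cap_right between -0.3 and 0.3 rad/s and value of joint each of cap_left, cap_middle below 0.2 rad))), for 0.3 s.
At the end, for the whole second after the job is handed in: The cap of the loose bolt (the one pushed down, by over 2 mm) is held still (under 0.3 rad/s) by the fingers at over 1.0 rad (60 degrees less 3), the fingers touching it with over 0.3 N; the other two caps are shut (under 0.2 rad); every bystander is within 30 mm of where it stood (((value of joint bolt_left above 0.002 m and value of joint cap_left above 1 rad and contact force between the fingers and seat_left above 0.3 N and velocity of joint cap_left between -0.3 and 0.3 rad/s and value of joint each of cap_middle, cap_right below 0.2 rad) or (value of joint bolt_middle above 0.002 m and value of joint cap_middle above 1 rad and contact force between the fingers and seat_middle above 0.3 N and velocity of joint cap_middle between -0.3 and 0.3 rad/s and value of joint each of cap_left, cap_right below 0.2 rad) or (value of joint bolt_right above 0.002 m and value of joint cap_right above 1 rad and contact force between the fingers and seat_right above 0.3 N and velocity of joint cap_right between -0.3 and 0.3 rad/s and value of joint each of cap_left, cap_middle below 0.2 rad)) and not (distance of any of wrench_mid, bowl_mid, spatula_mid, bottle_mid, cast_mid, tray_mid, carton_mid from where it was at the start of the episode above 0.03 m)); the arm keeps its last pose, push and grip.
It fails at once if the cap of a bolt that has not given way (pushed down by under 2 mm) is opened beyond 0.2 rad ((value of joint cap_left above 0.2 rad and value of joint bolt_left below 0.002 m) or (value of joint cap_middle above 0.2 rad and value of joint bolt_middle below 0.002 m) or (value of joint cap_right above 0.2 rad and value of joint bolt_right below 0.002 m)).
It fails at once if a bystander is moved by more than 30 mm (distance of any of wrench_mid, bowl_mid, spatula_mid, bottle_mid, cast_mid, tray_mid, carton_mid from where it was at the start of the episode above 0.03 m).
It also fails if it takes over 48 s, if anything falls off the work surface, if the arm or the gripper's body presses on something with over 40 N, if the wrist force passes 120 N, or if a joint passes its speed limit or range.

## Working session

There is one attempt and no reset: what is moved stays moved. The work goes in short steps, Python scripts to look and compute and a shell command to move; the robot and the scene stay as the last step left them, time stands still between calls to the robot, and variables do not carry over. Pictures are saved under pics/ and viewed, about 8 in all and at most 12, crops included, and the job is handed in when it is done.

```bash
ls; mkdir -p pics
python3 - <<'E'
from bench import r, eyes
import cv2
for n in("scene","top"):
    cv2.imwrite(f"pics/{n}0.png",eyes.camera(n)); print(n,eyes.calibration(n))
print(r.read_state())
E
```

```text
pics
scene {'fx': 443.47105368767393, 'fy': 443.47105368767393, 'cx': 257.4491430177999, 'cy': 194.75349481332256, 'R': array([[-2.48342018e-02,  9.99691576e-01, -1.24553871e-04],
       [ 7.93610726e-01,  1.96390038e-02, -6.08108810e-01],
       [-6.07918808e-01, -1.52007442e-02, -7.93853677e-01]]), 't': array([-0.05016981, -0.42063954,  1.40386644])}
top {'fx': 500.15427328674355, 'fy': 500.15427328674355, 'cx': 249.8262900346774, 'cy': 187.95328770865868, 'R': array([[-0.00415271, -0.9999839 , -0.00386799],
       [-0.98815893,  0.00469682, -0.15336192],
       [ 0.15337762,  0.00318532, -0.98816252]]), 't': array([0.06624954, 0.5677359 , 1.27805099])}
{'time': 0.1, 'joint_positions': array([ 1.26343618,  0.3328226 , -0.06470931,  1.46082399,  0.02159025,
        1.34989394, -0.0884866 ]), 'joint_vel': array([-8.33709612e-04, -1.71711301e-03,  9.51899145e-04, -3.92574021e-03,
       -1.38174487e-03, -2.59031101e-05,  1.55681709e-03]), 'joint_torque': array([ 1.05289899e-03, -6.24546146e+01,  2.44643691e-02, -3.90720463e+01,
       -6.13418827e-02,  3.65776091e-02,  8.33819013e-05]), 'ee_pos': array([ 0.17549699, -0.59952411,  0.23284073]), 'eef_rot': array([ 9.89878138e-01,  1.41918564e-01, -1.09785145e-04, -6.16770047e-04]), 'ft_force': array([0.06907755, 0.54950772, 0.00538919]), 'torque': array([ 0.04991178,  0.05597562, -0.00547063]), 'width': 0.08691225805527752}
```

View pics/scene0.png

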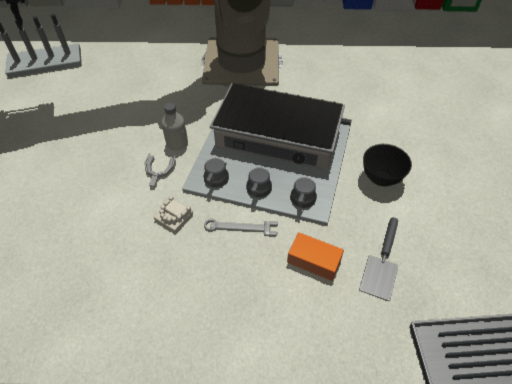

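View pics/top0.png

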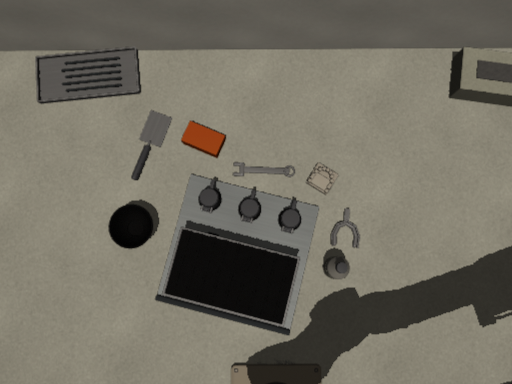

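The top view shows the caps left, middle and right at about (209,198), (250,209) and (290,218). The tabs point up and away from the robot. In the scene view the caps are at (304,186), (260,175) and (216,165). The spanner, cast and box lie beyond the foot plate. I'll fit the machine's pose and overlay it as a check.

```bash
cat > h.py <<'E'
import numpy as np, cv2
from bench import r, eyes
from scipy.optimize import least_squares
def proj(n,X):
    c=eyes.calibration(n); P=np.atleast_2d(X)@c["R"].T+c["t"]
    return np.c_[c["fx"]*P[:,0]/P[:,2]+c["cx"],c["fy"]*P[:,1]/P[:,2]+c["cy"]]
def W(p,X):
    X=np.atleast_2d(X); c,s=np.cos(p[2]),np.sin(p[2])
    return np.c_[p[0]+c*X[:,0]-s*X[:,1],p[1]+s*X[:,0]+c*X[:,1],X[:,2]]
E
python3 - <<'E'
from h import *
M=np.array([[.055,.18,.012],[.055,-.18,.012],[-.28,-.18,.012],[-.28,.18,.012],[0,.11,.061],[0,0,.061],[0,-.11,.061]])
top=np.array([[192,176],[319,206],[289,329],[157,299],[209,197],[250,208],[290,217]])
sc=np.array([[329,213],[187,190],[304,182],[260,173],[216,163]]); si=[0,1,4,5,6]
f=lambda p:np.r_[(proj("top",W(p,M))-top).ravel(),(proj("scene",W(p,M[si]))-sc).ravel()]
s=least_squares(f,[.5,0,-.2],loss="soft_l1"); print(s.x,f(s.x).reshape(-1,2).round(1).tolist())
np.save("p.npy",s.x)
ims=[]
for n,(u,v) in (("top",(150,160)),("scene",(170,100))):
    im=cv2.imread(f"pics/{n}0.png"); k=3
    im=cv2.resize(im[v:v+130,u:u+190],None,fx=k,fy=k,interpolation=cv2.INTER_CUBIC)
    im=cv2.convertScaleAbs(im,alpha=1.8)
    D=lambda X,col: cv2.polylines(im,[(((proj(n,W(s.x,X))-[u,v]+.5)*k)*8).astype(int).astype(np.int32)],True,col,1,cv2.LINE_AA,3)
    D(M[:4],(0,255,0)); a=np.linspace(0,6.28,40)
    for y in(.11,0,-.11):
        D(np.c_[.0255*np.cos(a),y+.0255*np.sin(a),0*a+.061],(0,0,255))
        D(np.c_[.031*np.cos(a),y+.031*np.sin(a),0*a+.012],(255,200,0))
        D(np.array([[.027,y,.06],[.05,y,.06],[.05,y,.036]]),(0,255,255))
    ims.append(im[:300] if n=="scene" else im[:300])
cv2.imwrite("pics/ov.png",np.vstack(ims))
for y in(.11,0,-.11): print(W(s.x,[0,y,.061]),W(s.x,[.0385,y,.048]))
print(proj("top",[[.49,0,0]]))
E
```

```text
[ 0.51181763  0.06723682 -0.23538938] [[-3.1, -0.2], [-0.6, -0.1], [2.4, 1.9], [0.3, -0.7], [-1.6, 1.8], [-1.5, 0.4], [-0.0, 1.1], [-0.3, 7.2], [-5.1, -1.4], [1.3, 0.8], [-0.7, 0.4], [-1.2, 1.4]]
[[0.53747202 0.17420342 0.061     ]] [[0.57491032 0.16522438 0.048     ]]
[[0.51181763 0.06723682 0.061     ]] [[0.54925594 0.05825779 0.048     ]]
[[ 0.48616325 -0.03972977  0.061     ]] [[ 0.52360156 -0.04870881  0.048     ]]
[[273.5604888  218.82951911]]
```

View pics/ov.png

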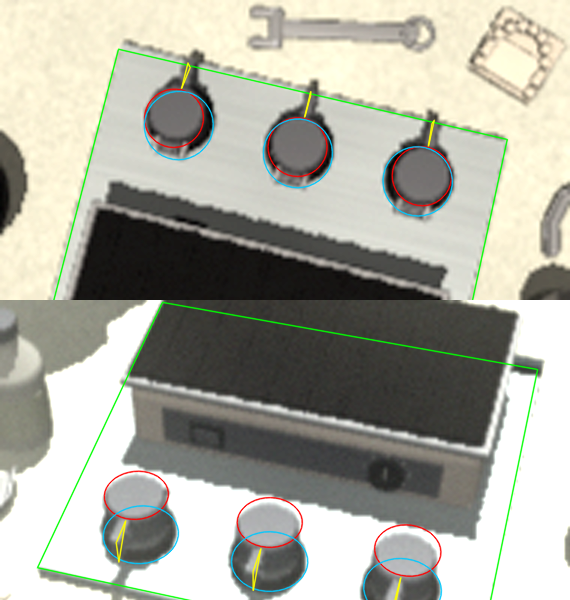

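```bash
python3 -m inch '{"translation":[[0.5,0.5,0],[1,1,0],[1,1,0],[1,1,0]],"rot":[[0,0,-0.12],[0,0,-0.25],[0,0,-0.37],[0,0,-0.5]],"jaw":[0,0,0,0]}' 5
python3 -m inch '{"translation":[[0.5,0.5,0],[1,1,0],[1,1,0]],"rot":[[0,0,0],[0,0,0],[0,0,0]],"jaw":[0,0,0]}'
python3 -m inch '{"translation":[[0.5,0.5,0],[1,1,0],[1,1,0]],"rot":[[0,0,0],[0,0,0],[0,0,0]],"jaw":[0,0,0]}'
```

```text
time: 0.5
ee_pos: [0.2813, -0.4947, 0.2328]
eef_rot: [0.993, -0.117, 0.001, -0.002]
ft_force: [0.2, -0.2, 0.4]
width: 0.0628
time: 0.8
ee_pos: [0.3822, -0.3931, 0.2326]
eef_rot: [0.993, -0.117, 0.001, -0.002]
ft_force: [0.9, 0.1, -0.2]
width: 0.0389
time: 1.1
ee_pos: [0.4836, -0.2906, 0.2324]
eef_rot: [0.993, -0.117, 0.001, -0.002]
ft_force: [0.2, -0.2, -0.2]
width: 0.0148
```

```bash
python3 -m inch '{"translation":[[0.1,0.5,0],[0.2,1,0],[0.2,1,0]],"rot":[[0,0,0],[0,0,0],[0,0,0]],"jaw":[0,0,0]}'
python3 -m inch '{"translation":[[0.1,0.5,0],[0.1,1,0],[0.1,1,0]],"rot":[[0,0,0],[0,0,0],[0,0,0]],"jaw":[0,0,0]}'
python3 -m inch '{"translation":[[0.1,0.5,0],[0.1,1,0],[0.1,1,0]],"rot":[[0,0,0],[0,0,0],[0,0,0]],"jaw":[0,0,0]}'
python3 -m inch '{"translation":[[0.1,0.5,0],[0.1,1,-0.3],[0.1,1,-0.6],[0.1,1,-0.6]],"rot":[[0,0,0],[0,0,0],[0,0,0],[0,0,0]],"jaw":[0,0,0,0]}'
```

```text
time: 1.4
ee_pos: [0.5052, -0.1831, 0.2324]
eef_rot: [0.994, -0.112, 0.001, -0.003]
ft_force: [0.5, -0.1, -0.0]
width: 0.0012
time: 1.7
ee_pos: [0.5154, -0.0768, 0.2325]
eef_rot: [0.994, -0.108, 0.001, -0.004]
ft_force: [0.0, -0.3, 0.4]
width: 0.0007
time: 2.0
ee_pos: [0.525, 0.0295, 0.2327]
eef_rot: [0.995, -0.104, 0.001, -0.005]
ft_force: [0.6, -0.0, 1.2]
width: 0.0002
time: 2.4
ee_pos: [0.5322, 0.1307, 0.1682]
eef_rot: [0.995, -0.102, -0.003, -0.005]
ft_force: [-0.1, -1.1, 0.1]
width: 0.0004
```

```bash
python3 -m inch '{"translation":[[0.06,0.42,0],[0.06,0.43,-0.4],[0.06,0.43,-0.8],[0.06,0.43,-0.8],[0.06,0.43,-0.8]],"rot":[[0,0,-0.03],[0,0,-0.03],[0,0,-0.03],[0,0,-0.03],[0,0,-0.03]],"jaw":[0,0,0,0,0]}'
python3 - <<'E'
from h import *
s=eyes.camera("scene"); t=eyes.camera("top")
k=4
cv2.imwrite("pics/n1.png",cv2.convertScaleAbs(np.hstack([cv2.resize(s[130:230,255:355],None,fx=k,fy=k,interpolation=2),cv2.resize(t[140:240,160:260],None,fx=k,fy=k,interpolation=2)]),alpha=1.6))
st=r.read_state(); print(st["ee_pos"],st["ft_force"])
E
```

```text
time: 2.9
ee_pos: [0.539, 0.1723, 0.0895]
eef_rot: [0.993, -0.119, -0.003, -0.005]
ft_force: [-0.2, 0.7, 1.2]
width: 0.0007
[0.53994821 0.17328221 0.09096223] [0.12571702 0.36215963 0.01793912]
```

View pics/n1.png

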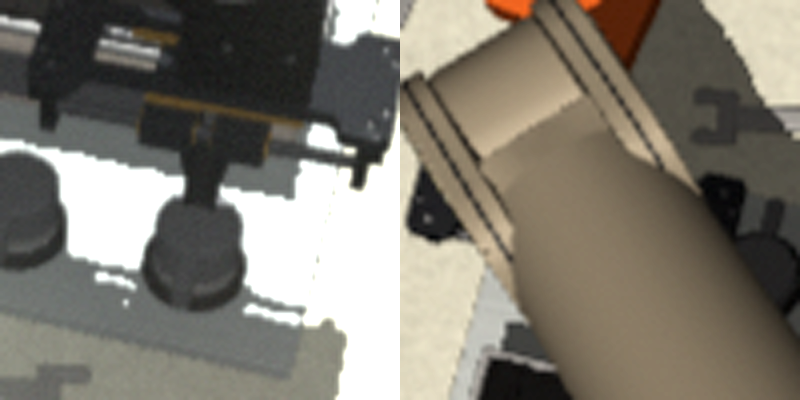

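The closed fingers, at (205,205) in the crop, are just above the left cap and centred sideways. Next I press down in small steps.

```bash
python3 -m inch '{"translation":[[0,0,-0.1],[0,0,-0.15],[0,0,-0.17],[0,0,-0.19],[0,0,-0.2],[0,0,-0.2]],"rot":[[0,0,0],[0,0,0],[0,0,0],[0,0,0],[0,0,0],[0,0,0]],"jaw":[0,0,0,0,0,0]}'
python3 -m inch '{"translation":[[0,0,-0.01],[0,0,-0.02],[0,0,-0.02],[0,0,-0.02]],"rot":[[0,0,0],[0,0,0],[0,0,0],[0,0,0]],"jaw":[0,0,0,0]}'
```

```text
time: 3.6
ee_pos: [0.5402, 0.1732, 0.0721]
eef_rot: [0.993, -0.118, -0.001, -0.005]
ft_force: [-3.9, -2.7, 12.0]
width: 0.0005
time: 4.0
ee_pos: [0.5404, 0.1732, 0.0719]
eef_rot: [0.993, -0.118, -0.0, -0.005]
ft_force: [-8.0, -3.9, 19.4]
width: 0.0002
```

The left bolt holds at 19 N with the tip at cap-top height, so it is tight. Next is the middle bolt.

```bash
python3 -m inch '{"translation":[[0,0,0.2],[-0.05,-0.2,0.25],[-0.28,-1,0.25],[-0.28,-1,0.25],[-0.28,-1,0.2],[-0.28,-1,0.15]],"rot":[[0,0,0],[0,0,0],[0,0,0],[0,0,0],[0,0,0],[0,0,0]],"jaw":[0,0,0,0,0,0]}'
```

```text
time: 4.6
ee_pos: [0.5126, 0.0725, 0.087]
eef_rot: [0.993, -0.119, -0.0, -0.005]
ft_force: [1.2, 1.1, 0.3]
width: 0.0007
```

```bash
python3 -m inch '{"translation":[[0,-0.05,0],[0,-0.05,-0.08],[0,-0.05,-0.11],[0,-0.05,-0.13],[0,-0.05,-0.15],[0,-0.05,-0.16],[0,-0.05,-0.16]],"rot":[[0,0,0],[0,0,0],[0,0,0],[0,0,0],[0,0,0],[0,0,0],[0,0,0]],"jaw":[0,0,0,0,0,0,0]}'
python3 -m inch '{"translation":[[0,0,-0.01],[0,0,-0.02],[0,0,-0.02],[0,0,-0.02]],"rot":[[0,0,0],[0,0,0],[0,0,0],[0,0,0]],"jaw":[0,0,0,0]}'
```

```text
time: 5.3
ee_pos: [0.5129, 0.068, 0.072]
eef_rot: [0.993, -0.119, 0.0, -0.005]
ft_force: [-5.4, -0.6, 12.6]
width: 0.0009
time: 5.7
ee_pos: [0.5131, 0.0681, 0.0717]
eef_rot: [0.993, -0.119, 0.0, -0.004]
ft_force: [-8.9, -2.0, 21.4]
width: 0.0002
```

The middle bolt is tight as well: 21 N at the same height. Next is the right bolt.

```bash
python3 -m inch '{"translation":[[0,0,0.2],[-0.05,-0.2,0.25],[-0.26,-1,0.25],[-0.26,-1,0.25],[-0.26,-1,0.2],[-0.26,-1,0.15]],"rot":[[0,0,0],[0,0,0],[0,0,0],[0,0,0],[0,0,0],[0,0,0]],"jaw":[0,0,0,0,0,0]}'
python3 -m inch '{"translation":[[0,-0.07,0],[0,-0.07,-0.08],[0,-0.07,-0.11],[0,-0.07,-0.13],[0,-0.07,-0.15],[0,-0.07,-0.16],[0,-0.07,-0.16]],"rot":[[0,0,0],[0,0,0],[0,0,0],[0,0,0],[0,0,0],[0,0,0],[0,0,0]],"jaw":[0,0,0,0,0,0,0]}'
```

```text
time: 6.3
ee_pos: [0.4873, -0.0323, 0.0867]
eef_rot: [0.993, -0.12, 0.001, -0.004]
ft_force: [0.4, -0.4, -0.4]
width: -0.0
time: 7.0
ee_pos: [0.4874, -0.039, 0.0707]
eef_rot: [0.993, -0.12, 0.001, -0.004]
ft_force: [0.1, 0.6, 0.1]
width: 0.0006
```

```bash
python3 -m inch '{"translation":[[0,0,-0.01],[0,0,-0.02],[0,0,-0.03],[0,0,-0.04],[0,0,-0.05],[0,0,-0.06]],"rot":[[0,0,0],[0,0,0],[0,0,0],[0,0,0],[0,0,0],[0,0,0]],"jaw":[0,0,0,0,0,0]}'
python3 -m inch '{"translation":[[0,0,-0.01],[0,0,-0.02],[0,0,-0.02]],"rot":[[0,0,0],[0,0,0],[0,0,0]],"jaw":[0,0,0]}'
```

```text
time: 7.6
ee_pos: [0.488, -0.0391, 0.0657]
eef_rot: [0.993, -0.12, 0.001, -0.004]
ft_force: [-5.8, -0.3, 20.9]
width: 0.0004
time: 7.9
ee_pos: [0.4884, -0.0392, 0.0654]
eef_rot: [0.993, -0.12, 0.002, -0.003]
ft_force: [-10.4, 0.3, 26.6]
width: 0.0007
```

The right bolt gave: it slid down about 6 mm and then stopped hard. I'll go above its tab with the jaws partly open.

```bash
python3 -m inch '{"translation":[[0,0,0.3],[0,0,0.35],[0.38,-0.1,0.35],[0.38,-0.1,0.3],[0.38,-0.1,0.2],[0.38,-0.1,0.15]],"rot":[[0,0,0],[0,0,0],[0,0,0],[0,0,0],[0,0,0],[0,0,0]],"jaw":[40,40,40,40,40,40]}'
python3 - <<'E'
from h import *
s=eyes.camera("scene"); t=eyes.camera("top")
k=4
cv2.imwrite("pics/n2.png",cv2.convertScaleAbs(np.hstack([cv2.resize(s[110:210,165:265],None,fx=k,fy=k,interpolation=2),cv2.resize(t[160:260,240:340],None,fx=k,fy=k,interpolation=2)]),alpha=1.6))
st=r.read_state(); print(st["ee_pos"],st["ft_force"],st["width"])
E
```

```text
time: 8.5
ee_pos: [0.525, -0.049, 0.0786]
eef_rot: [0.993, -0.12, 0.0, -0.004]
ft_force: [-0.0, -1.0, -0.4]
width: 0.0369
[ 0.52492825 -0.0489368   0.07900146] [ 0.28010675 -0.20312179 -0.15054007] 0.038938666321009445
```

View pics/n2.png

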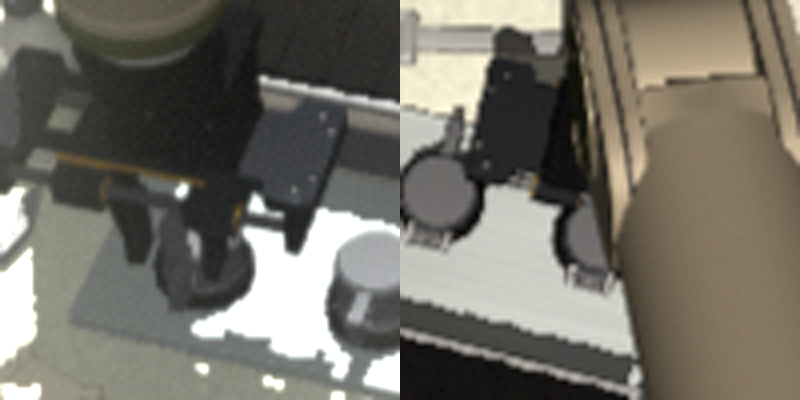

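The tab at (178,265) in the crop lies between the fingertips at (135,250) and (213,265). I'll descend and pinch gently.

```bash
python3 -m inch '{"translation":[[0.01,0,-0.1],[0.01,0,-0.2],[0.01,0,-0.3],[0.01,0,-0.3],[0.01,0,-0.3],[0.01,0,-0.3],[0.01,0,-0.3],[0.01,0,-0.3],[0.01,0,-0.3]],"rot":[[0,0,0],[0,0,0],[0,0,0],[0,0,0],[0,0,0],[0,0,0],[0,0,0],[0,0,0],[0,0,0]],"jaw":[40,40,40,20,8,5,5,5,5]}' 5
```

```text
time: 9.5
ee_pos: [0.526, -0.05, 0.0493]
eef_rot: [0.993, -0.12, 0.001, -0.003]
ft_force: [-0.5, -4.7, 1.2]
width: 0.0101
```

Run:
```python
import numpy as np
mx=np.array([.9724,-.2332]); my=np.array([.2332,.9724])
def pose(th):
    ph=.4*th; a=np.arctan2(18,71.8)+th; R=np.hypot(18,71.8)
    return np.array([R*np.cos(a)-3*np.sin(ph),R*np.sin(a)+3*np.cos(ph)]),ph
for seg in (range(0,37,4),range(36,75,4)):
    p0,f0=pose(np.radians(seg[0]))
    for d in seg[1:]:
        p,f=pose(np.radians(d)); x,z=(p-p0)/100
        print(d,np.r_[x*mx-(.01*my if seg[0]==0 else 0),z].round(3),(-np.degrees(f-f0)/60*my).round(3))
```

```text
4 [-0.017 -0.006  0.05 ] [-0.006 -0.026]
8 [-0.035 -0.002  0.098] [-0.012 -0.052]
12 [-0.056  0.003  0.145] [-0.019 -0.078]
16 [-0.081  0.009  0.191] [-0.025 -0.104]
20 [-0.108  0.016  0.234] [-0.031 -0.13 ]
24 [-0.139  0.023  0.276] [-0.037 -0.156]
28 [-0.172  0.031  0.315] [-0.044 -0.182]
32 [-0.208  0.04   0.352] [-0.05  -0.207]
36 [-0.246  0.049  0.387] [-0.056 -0.233]
40 [-0.04   0.01   0.032] [-0.006 -0.026]
44 [-0.083  0.02   0.06 ] [-0.012 -0.052]
48 [-0.127  0.031  0.086] [-0.019 -0.078]
52 [-0.173  0.042  0.108] [-0.025 -0.104]
56 [-0.221  0.053  0.127] [-0.031 -0.13 ]
60 [-0.269  0.065  0.143] [-0.037 -0.156]
64 [-0.319  0.076  0.155] [-0.044 -0.182]
68 [-0.369  0.088  0.163] [-0.05  -0.207]
72 [-0.419  0.101  0.168] [-0.056 -0.233]
```

```bash
python3 -m inch '{"translation":[[-0.017,-0.006,0.05],[-0.035,-0.002,0.098],[-0.056,0.003,0.145],[-0.081,0.009,0.19],[-0.108,0.016,0.234],[-0.139,0.023,0.276],[-0.172,0.031,0.315],[-0.208,0.04,0.352],[-0.246,0.049,0.387],[-0.246,0.049,0.387]],"rot":[[-0.006,-0.026,0],[-0.012,-0.052,0],[-0.019,-0.078,0],[-0.025,-0.104,0],[-0.031,-0.13,0],[-0.037,-0.156,0],[-0.044,-0.182,0],[-0.05,-0.207,0],[-0.056,-0.233,0],[-0.056,-0.233,0]],"jaw":[5,5,5,5,5,5,5,5,5,5]}'
python3 - <<'E'
from h import *
s=eyes.camera("scene"); t=eyes.camera("top")
k=4
cv2.imwrite("pics/n3.png",cv2.convertScaleAbs(np.hstack([cv2.resize(s[110:210,165:265],None,fx=k,fy=k,interpolation=2),cv2.resize(t[160:260,240:340],None,fx=k,fy=k,interpolation=2)]),alpha=1.9))
st=r.read_state(); print(st["ee_pos"],st["ft_force"],st["width"])
E
```

```text
time: 10.5
ee_pos: [0.5008, -0.0442, 0.0887]
eef_rot: [0.985, -0.118, 0.126, 0.012]
ft_force: [1.2, 5.4, -1.2]
width: 0.0102
[ 0.5012807  -0.04428719  0.08834916] [ 0.80249208  5.56074636 -1.60031622] 0.010322036720761697
```

View pics/n3.png

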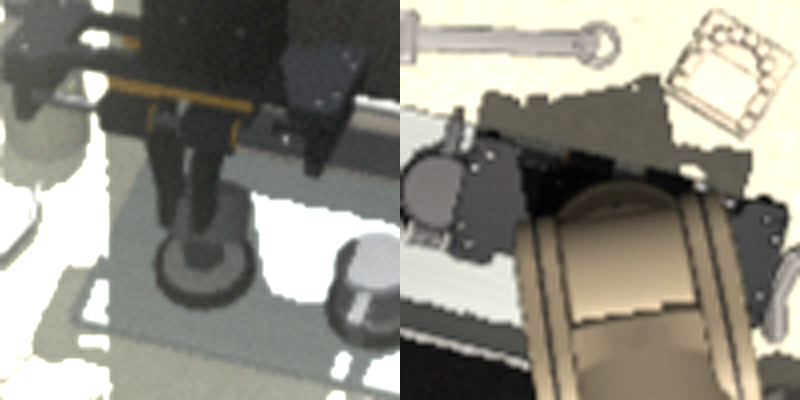

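The hex head now shows at (205,255), and the cap is half open with its tab between the fingers (width 10.2 mm). I'll continue the arc.

```bash
python3 -m inch '{"translation":[[-0.04,0.015,0.032],[-0.083,0.026,0.06],[-0.127,0.037,0.086],[-0.173,0.048,0.108],[-0.22,0.059,0.127],[-0.27,0.071,0.143],[-0.319,0.082,0.155],[-0.369,0.094,0.163],[-0.419,0.107,0.168],[-0.419,0.107,0.168],[-0.419,0.107,0.168]],"rot":[[-0.006,-0.026,0],[-0.012,-0.052,0],[-0.019,-0.078,0],[-0.025,-0.104,0],[-0.031,-0.13,0],[-0.037,-0.156,0],[-0.044,-0.182,0],[-0.05,-0.207,0],[-0.056,-0.233,0],[-0.056,-0.233,0],[-0.056,-0.233,0]],"jaw":[5,5,5,5,5,5,5,5,5,5,5]}'
python3 - <<'E'
from h import *
s=eyes.camera("scene"); t=eyes.camera("top")
k=4
cv2.imwrite("pics/n4.png",cv2.convertScaleAbs(np.hstack([cv2.resize(s[100:200,165:265],None,fx=k,fy=k,interpolation=2),cv2.resize(t[160:260,240:340],None,fx=k,fy=k,interpolation=2)]),alpha=1.9))
st=r.read_state(); print(st["ee_pos"],st["ft_force"],st["width"])
E
```

```text
time: 11.7
ee_pos: [0.4596, -0.0334, 0.1054]
eef_rot: [0.962, -0.115, 0.247, 0.026]
ft_force: [1.3, 3.5, -2.8]
width: 0.0103
[ 0.4597815  -0.03348154  0.10532558] [ 2.1636088   3.11524437 -0.53300637] 0.009682955744282344
```

View pics/n4.png

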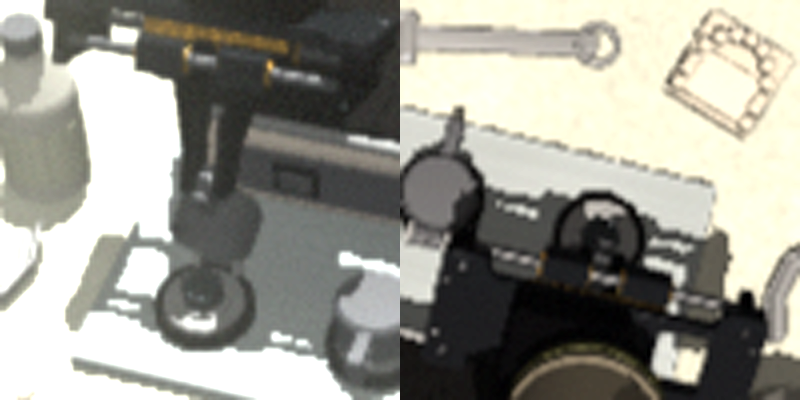

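The cap stands nearly upright, centred at (215,225) in the crop, with its tab at (205,180) between the fingers. The bolt head is exposed, and the neighbouring cap is shut. I'll hold 0.5 s, then check the angle numerically against the image before closing the job.

```bash
python3 -m inch '{"translation":[[0,0,0],[0,0,0],[0,0,0],[0,0,0],[0,0,0]],"rot":[[0,0,0],[0,0,0],[0,0,0],[0,0,0],[0,0,0]],"jaw":[5,5,5,5,5]}'
python3 - <<'E'
from h import *
p=np.array([.4865,-.0397,-.235])
for d in(50,60,72,80):
  for hz in (.028,.034):
    t=np.radians(d); f=lambda x,z:[-.031+x*np.cos(t)-z*np.sin(t),0,hz+x*np.sin(t)+z*np.cos(t)]
    print(d,hz,"cap rim centre px in n4 crop",((proj("scene",W(p,[f(.031,.005),f(.0565,.02)]))-[165,100])*4).round().tolist())
for h in (.0,.006): print("head",((proj("scene",W(p,[0,0,.030+h]))-[165,100])*4).round())
s=eyes.camera("scene");t=eyes.camera("top")
full=cv2.convertScaleAbs(np.hstack([s[60:300,100:450],t[60:300,100:400]]),alpha=1.6)
cv2.imwrite("pics/n5.png",full)
E
```

```text
time: 12.3
ee_pos: [0.4598, -0.0335, 0.1054]
eef_rot: [0.962, -0.115, 0.247, 0.026]
ft_force: [1.2, 2.8, -1.1]
width: 0.0101
50 0.028 cap rim centre px in n4 crop [[208.0, 247.0], [202.0, 220.0]]
50 0.034 cap rim centre px in n4 crop [[207.0, 240.0], [201.0, 213.0]]
60 0.028 cap rim centre px in n4 crop [[210.0, 238.0], [207.0, 204.0]]
60 0.034 cap rim centre px in n4 crop [[209.0, 231.0], [206.0, 197.0]]
72 0.028 cap rim centre px in n4 crop [[213.0, 229.0], [213.0, 188.0]]
72 0.034 cap rim centre px in n4 crop [[212.0, 222.0], [212.0, 181.0]]
80 0.028 cap rim centre px in n4 crop [[215.0, 223.0], [217.0, 179.0]]
80 0.034 cap rim centre px in n4 crop [[214.0, 216.0], [217.0, 172.0]]
head [[203. 291.]]
head [[202. 285.]]
```

View pics/n5.png

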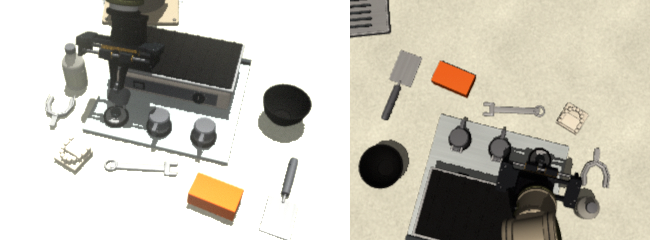

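The cap's centre in the image matches an opening of about 72°. The other two caps are shut and the bystanders stand where they were. Handing in.

```bash
python3 -c "
from bench import r
r.close_job(); s=r.read_state(); print(s['time'],s['ee_pos'],s['width'],s['ft_force'])"
```

```text
the job is handed in; nothing more can be done
the job is handed in; nothing more can be done
```

The right bolt is the loose one. I handed the job in at about 12.4 s with its cap held open at about 72° (60° asked) by a 5 N pinch on the tab.

- **Pressing, left to right:** the left bolt held at 19 N and the middle one at 21 N, both with the fingertips at cap-top height. The right one slid down about 6 mm to its stop.
- **Cap:** the 72° comes from the arc I drove, and the cap's place in the scene image agrees with it. The jaw opening stayed at about 10 mm, the thickness of the tab, so it was still gripped. During the half-second hold, forces stayed under 3 N and the arm did not move.
- **Rest of the scene:** in the last picture the other two caps were shut and the bystanders stood where they had been.
- **Not confirmed:** I could not measure directly that the right bolt stayed down. The pull I read while lifting was at most 2.8 N downward on the tool, well under the 11 N that would draw it up, but I only saw the force at the end of each move. The state could not be read after hand-in.

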